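# Weigh out keel rings on the spring scale

## Robot

A 7-joint arm with a two-finger parallel gripper is mounted at the origin on the work surface. World frame = base frame: x ahead of the robot, y to its left, z up, the work surface at z = 0. Lengths are in m, angles in rad, forces in N, time in s.
With the tool pointing down it reaches from about 0.35 to 0.9 m from the base axis. Payload 19.9 kg.
Tool frame: the origin (TCP) lies on the centre line of the jaws, within the pads' length; the fingertips stand 11 mm ahead of it and the grasp point (between the pads) lies 8 mm behind it; z points along the fingers, y is the line along which they close (so a half turn about z gives the same grasp; the last joint's range is limited). The gripper opens to 94 mm and grips with 3 to 60 N. Pads are 16 mm wide; open, the fingers measure 119 mm over their backs; the gripper's body (75 mm by 177 mm) begins 78 mm behind the grasp point.
Start: joints at [-1.204, 0.417, -0.01, 1.614, 0.005, 1.111, -0.053], TCP at [0.248, 0.574, 0.216] pointing down, gripper open.
Joint ranges: [-2.81, 2.81], [-0.39, 2.02], [-1.27, 1.25], [0.06, 2.57], [-1.19, 4.33], [0.19, 2], [-2.82, 2.82]. Speed limits (rad/s): [1.89, 1.89, 2.39, 2.39, 3.01, 3.01, 3.01].

## Interface

Orientations are given as [roll, pitch, yaw] about the fixed x, y, z axes, in that order (R = Rz(yaw) Ry(pitch) Rx(roll)).
In Python, from bench import arm, camera gives the robot as it stands.
- The arm moves only by the tool send_rows, never from a script. Its argument "rows" is a list of rows, each an object of numbers: "x", "y", "z": the shift along the world's x, y, z in mm; "wx", "wy", "wz": the turn, a rotation vector about the world's x, y, z in degrees; "jaw": the finger opening in mm, from 0 to 94. A call has 1 to 10 rows; each row shifts and turns the commanded pose from where the row before left it; what a row does not reach is not made up. A row lasts 1/8 s, in which the tool goes at most 62.5 mm and 10.7 degrees, less where a joint would pass 70% of its speed; a pose out of reach is approached as far as the arm can. A call is refused whole if a number of a shift passes 62.5 or a number of a turn 10.7, either way. A call with a gripper value outside its range is refused whole. The fingers move at their own pace and stop on an object; "force" is the grip in N (left out, the last holds). Time passes only in rows, so rows that do not move let the fingers close. It gives the time, the measured TCP pose, the force, the opening and the grip force at its end, in the units of the state.
- arm.get_state(): the state, without advancing time (a new reading comes with each control period).
- camera(name): name is "scene" or "top" or "wrist"; returns a dict with "img" (480x640x3 uint8, red, green, blue), "depth" (480x640 float32, m along the optical axis (not along the pixel's ray), 0 where there is no reading), "intrinsics" (3x3 intrinsics, pixels), "rvec" (rotation vector, rad) and "tvec" (3), from world to camera coordinates, as OpenCV has them; the wrist camera has in their place "T_tool_cam" (4x4, takes a point from camera to tool coordinates, whose origin is the TCP and whose axes are the flange's). Camera axes: x right, y down, z forward; pixel columns grow to the right and rows downward; lengths in m; the calibration is good to about 2 mm. A picture is of the moment at which its call begins: read the wrist's pose just before it.
- arm.finish_job(): hands the job in; it is judged then, once.
The state is a dict: "clock": time; "qpos": joint angles; "joint_velocities": joint speeds; "effort": joint torques, N m; "tool_pos": TCP position; "tool_rot": TCP orientation; "force": force on the tool from outside, world axes, zero at the start; "wrist_torque": the same for the moment, N m; "opening": finger opening in m; "finger_force": force on a finger pad.
Only numpy, scipy, OpenCV 4.12 (cv2) and the standard library are available. Lean on these libraries where they do the work, as an engineer would, in place of code of your own. Each camera call takes 0.05 s, during which the arm holds its last target. There are 200 camera calls.

## Task

Weigh out a keel load: take the lead rings from the plywood board one at a time, thread each over the steel spindle of the spring scale and lower it gently until it lies flat, letting go before fetching the next, until the red pointer comes to rest inside the green band. The spindle stands a little to one side of the pan's middle, so feel for it lightly; never bump or press hard on the scale or push the pan to its stop. Leave the rings you do not need on the board and everything else on the bench where it is.

Things in the scene. Friction and masses are not known exactly. Their poses are not given: they have to be found in the camera images.
- scale: Spring scale fixed to the bench: blue housing 150 x 150 x 80 mm, round brass pan above; at its corner (own x = y = +64 mm) a white post 14 mm square, top 160 mm above the bench, with a green band 12 mm high; a red pointer on the pan points at it and sinks with the pan. Origin: centre of the housing's underside, z up.
- pan_center (a point): Centre of the pan's upper face, 145 mm above the bench when joint pan is 0; sinks with it. Pan: flat brass disc 120 mm across, no rim. A rigid steel spindle, 12.4 mm in diameter, flat top with 1 mm edge, rises 50 mm above the face; its axis stands 5.5 mm to one side of this point, in a direction that differs each time and is not given: find it by sight or feel.
- pan (a joint): How far the pan has sunk (m), 0 (top) to 0.055 (stop). Spring about 218 N/m, damped, settles within 0.5 s. Empty it stands at 0.003 to 0.012 (its tare varies). The pointer is in the green band from 0.0225 to 0.0345. Each ring sinks it by 0.008 to 0.010, so two or three are needed.
- board: Thin plywood board, 200 x 200 x 6 mm, fixed on the bench, on which the rings lie. Origin: centre of its underside; its top is 6 mm above the bench.
- ring1: Dark lead ring lying flat, 44 mm outer diameter, 16 mm round hole through it, 14 mm thick, about 200 g (190 to 210 g). Origin: centre of its underside, z along the hole. Rings on the board are about 88 mm apart.
- ring2: Dark lead ring lying flat, 44 mm outer diameter, 16 mm round hole through it, 14 mm thick, about 200 g (190 to 210 g). Origin: centre of its underside, z along the hole. Rings on the board are about 88 mm apart.
- ring3: Dark lead ring lying flat, 44 mm outer diameter, 16 mm round hole through it, 14 mm thick, about 200 g (190 to 210 g). Origin: centre of its underside, z along the hole. Rings on the board are about 88 mm apart.
- ring4: Dark lead ring lying flat, 44 mm outer diameter, 16 mm round hole through it, 14 mm thick, about 200 g (190 to 210 g). Origin: centre of its underside, z along the hole. Rings on the board are about 88 mm apart.
- deadeye1: Round boxwood deadeye block, 46 mm across, 18 mm thick, loose; bystander. Origin: centre of its underside.
- deadeye2: Round boxwood deadeye block, 46 mm across, 18 mm thick, loose; bystander. Origin: centre of its underside.
Things that resemble listed ones, but are neither listed nor needed, are in the scene too. What is shaped like the ring2 but blue, pink or purple is not meant.

How it is judged:
On the way, in this order (a step that is already met when the one before it is completed fails the run):
1. a first ring alone is threaded on the spindle, lies on the pan and is let go, the pan at rest above the band (((horizontal distance between ring1 and pan_center below 0.0105 m and z of ring1 in the frame of pan_center between -0.004 and 0.004 m and angle between ring1's own z axis and vertical below 0.12 rad) or (horizontal distance between ring2 and pan_center below 0.0105 m and z of ring2 in the frame of pan_center between -0.004 and 0.004 m and angle between ring2's own z axis and vertical below 0.12 rad) or (horizontal distance between ring3 and pan_center below 0.0105 m and z of ring3 in the frame of pan_center between -0.004 and 0.004 m and angle between ring3's own z axis and vertical below 0.12 rad) or (horizontal distance between ring4 and pan_center below 0.0105 m and z of ring4 in the frame of pan_center between -0.004 and 0.004 m and angle between ring4's own z axis and vertical below 0.12 rad)) and value of joint pan below 0.0225 m and velocity of joint pan between -0.006 and 0.006 m/s and contact force between the fingers and ring1 below 0.05 N and contact force between the fingers and ring2 below 0.05 N and contact force between the fingers and ring3 below 0.05 N and contact force between the fingers and ring4 below 0.05 N), for 0.2 s.
2. the pointer rests in the green band, all rings let go (value of joint pan between 0.0225 and 0.0345 m and velocity of joint pan between -0.004 and 0.004 m/s and contact force between the fingers and ring1 below 0.05 N and contact force between the fingers and ring2 below 0.05 N and contact force between the fingers and ring3 below 0.05 N and contact force between the fingers and ring4 below 0.05 N), for 0.3 s.
At the end, for the whole second after the job is handed in: Pan at rest, pointer in the green band (joint pan 0.0225 to 0.0345, under 4 mm/s). Each ring is let go and either flat on the spindle (within 10.5 mm of pan centre, underside at most 33 mm above the pan, tilt under 0.12 rad) or on the board (within 150 mm of its centre, below 30 mm) (all of step 2 and ((horizontal distance between ring1 and pan_center below 0.0105 m and z of ring1 in the frame of pan_center between -0.004 and 0.033 m and angle between ring1's own z axis and vertical below 0.12 rad) or (horizontal distance between ring1 and board below 0.15 m and height (world z) of ring1 between -0.005 and 0.03 m)) and ((horizontal distance between ring2 and pan_center below 0.0105 m and z of ring2 in the frame of pan_center between -0.004 and 0.033 m and angle between ring2's own z axis and vertical below 0.12 rad) or (horizontal distance between ring2 and board below 0.15 m and height (world z) of ring2 between -0.005 and 0.03 m)) and ((horizontal distance between ring3 and pan_center below 0.0105 m and z of ring3 in the frame of pan_center between -0.004 and 0.033 m and angle between ring3's own z axis and vertical below 0.12 rad) or (horizontal distance between ring3 and board below 0.15 m and height (world z) of ring3 between -0.005 and 0.03 m)) and ((horizontal distance between ring4 and pan_center below 0.0105 m and z of ring4 in the frame of pan_center between -0.004 and 0.033 m and angle between ring4's own z axis and vertical below 0.12 rad) or (horizontal distance between ring4 and board below 0.15 m and height (world z) of ring4 between -0.005 and 0.03 m))); the robot touches nothing.
It fails at once if the scale is bumped or pressed with more than 15 N (contact force between anything else and scale above 15 N).
It fails at once if the pan is pushed down to its stop (sunk more than 50 mm) (value of joint pan above 0.05 m).
It fails at once if two rings are carried at once (((height (world z) of ring1 above 0.04 m and horizontal distance between ring1 and pan_center above 0.03 m) and (height (world z) of ring2 above 0.04 m and horizontal distance between ring2 and pan_center above 0.03 m)) or ((height (world z) of ring1 above 0.04 m and horizontal distance between ring1 and pan_center above 0.03 m) and (height (world z) of ring3 above 0.04 m and horizontal distance between ring3 and pan_center above 0.03 m)) or ((height (world z) of ring1 above 0.04 m and horizontal distance between ring1 and pan_center above 0.03 m) and (height (world z) of ring4 above 0.04 m and horizontal distance between ring4 and pan_center above 0.03 m)) or ((height (world z) of ring2 above 0.04 m and horizontal distance between ring2 and pan_center above 0.03 m) and (height (world z) of ring3 above 0.04 m and horizontal distance between ring3 and pan_center above 0.03 m)) or ((height (world z) of ring2 above 0.04 m and horizontal distance between ring2 and pan_center above 0.03 m) and (height (world z) of ring4 above 0.04 m and horizontal distance between ring4 and pan_center above 0.03 m)) or ((height (world z) of ring3 above 0.04 m and horizontal distance between ring3 and pan_center above 0.03 m) and (height (world z) of ring4 above 0.04 m and horizontal distance between ring4 and pan_center above 0.03 m))).
It fails at once if a deadeye block is moved more than 25 mm (distance of any of deadeye1, deadeye2 from where it was at the start of the episode above 0.025 m).
It also fails if it takes over 72 s, if anything falls off the work surface, if the arm or the gripper's body presses on something with over 40 N, if the wrist force passes 120 N, or if a joint passes its speed limit or range.

## Working session

There is one attempt and no reset: what is moved stays moved. The work goes in short steps, Python scripts to look and compute and a tool call to move; the robot and the scene stay as the last step left them, time stands still between calls to the robot, and variables do not carry over. Pictures are saved under pics/ and viewed, at most 10 in all, crops included, and the job is handed in when it is done.

Besides the shell and the picture viewer there is one more tool, called after "Request:" as name([rows], argument=value, ...), one row to a line, values as JSON. send_rows: Moves the arm, as the interface text tells. Its arguments: {"type":"object","properties":{"rows":{"type":"array","items":{"type":"object","properties":{"x":{"type":"number"},"y":{"type":"number"},"z":{"type":"number"},"wx":{"type":"number"},"wy":{"type":"number"},"wz":{"type":"number"},"jaw":{"type":"number"}}}},"force":{"type":"number"}},"required":["rows"]}

```bash
mkdir -p pics
cat > h.py <<'E'
import numpy as np, cv2
from bench import arm, camera
def w2c(c):
    return cv2.Rodrigues(np.array(c["rvec"],float))[0], np.array(c["tvec"],float).ravel()
def cloud(c):
    K=np.array(c["intrinsics"]); d=c["depth"]; v,u=np.mgrid[:480,:640]
    P=np.stack([(u-K[0,2])/K[0,0]*d,(v-K[1,2])/K[1,1]*d,d],-1)
    R,t=w2c(c); return (P-t)@R
def ray(c,u,v,z):
    K=np.array(c["intrinsics"]);R,t=w2c(c)
    o=-R.T@t; r=R.T@np.linalg.solve(K,[u,v,1.]); return o+r*(z-o[2])/r[2]
E
python3 - <<'E'
from h import *
print(arm.get_state())
for n in("top","scene"):
    c=camera(n); cv2.imwrite(f"pics/{n}.png",c["img"][:,:,::-1])
    R,t=w2c(c); print(n,-R.T@t, R[2])
    np.save(n+".npy",c,allow_pickle=True)
E
```

```text
{'clock': 0.0, 'qpos': array([-1.20451044,  0.41796938, -0.01029974,  1.61416833,  0.00470862,
        1.11070008, -0.05301171]), 'joint_velocities': array([ 1.95433660e-04, -1.18332671e-03, -1.27866363e-04,  1.38708274e-04,
       -4.61423845e-05, -1.02800745e-03, -1.19345114e-03]), 'effort': array([ 3.25931123e-04, -8.51256680e+01,  6.38877936e-01, -4.25991762e+01,
       -4.89131338e-02,  1.85720832e-02,  1.03537350e-04]), 'tool_pos': array([0.24773206, 0.57341067, 0.21583063]), 'tool_rot': array([-3.14037515e+00,  1.00407639e-04,  2.73380419e+00]), 'force': array([-0.46146074,  0.55717042, -0.87152296]), 'wrist_torque': array([-0.00561058,  0.02765633, -0.04241347]), 'finger_force': 0.0, 'opening': 0.09389470633935948}
top [0.42227171 0.02060261 0.83849198] [ 0.12673137 -0.00407161 -0.99192872]
scene [ 1.18016947 -0.01872128  0.53763016] [-0.84587626  0.02018855 -0.53299697]
```

View pics/top.png

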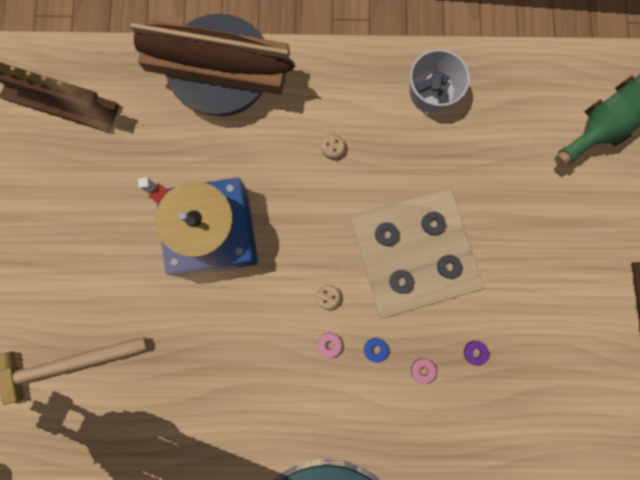

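View pics/scene.png

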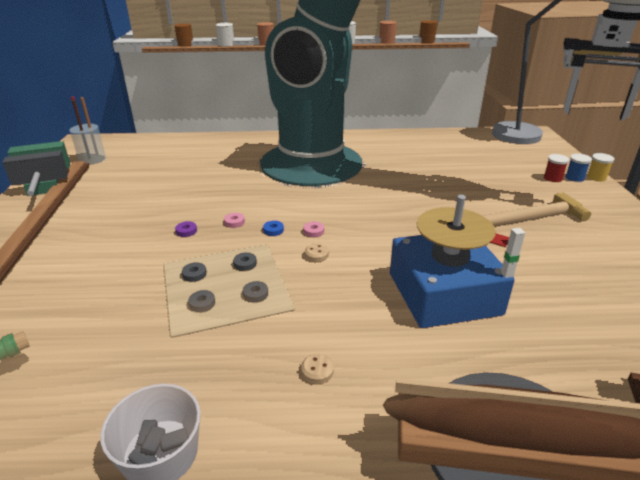

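Top view: the scale is at left with its pan around (195,220), and the spindle tip is near (184,217). The board holds four dark rings at about (387,234), (433,223), (450,267) and (401,281). The deadeyes are at (333,147) and (328,297). In the scene view the spindle tip is near (460,198) and the post is at (512,255).

Run:
```python
from h import *
c=np.load("top.npy",allow_pickle=True).item(); im=c["img"].astype(int); P=cloud(c)
def blobs(m,lo,hi):
    n,l,s,ce=cv2.connectedComponentsWithStats(m.astype(np.uint8)); return [(ce[i],s[i,4],l==i) for i in range(1,n) if lo<s[i,4]<hi]
m=np.zeros((480,640),bool); m[180:310,350:490]=1
m&=im.max(2)<90
print("rings")
for ce,a,k in blobs(m,100,900):
    co=max(cv2.findContours(k.astype(np.uint8),0,1)[0],key=cv2.contourArea); (u,v),r=cv2.minEnclosingCircle(co)
    M=cv2.moments(co); u2,v2=M["m10"]/M["m00"],M["m01"]/M["m00"]
    print(a,ray(c,u2,v2,.02).round(4),ray(c,u,v,.02).round(4),"depth med",np.median(P[k],0).round(4))
# pan
hsv=cv2.cvtColor(c["img"],cv2.COLOR_RGB2HSV)
for nm in ("top","scene"):
    c=np.load(nm+".npy",allow_pickle=True).item(); P=cloud(c); 
    k=(P[...,2]>.125)&(P[...,2]<.150)&(P[...,1]>.1)&(P[...,1]<.45)&(P[...,0]>.3)&(P[...,0]<.7)
    for ce,a,kk in blobs(k,150,20000):
        co=max(cv2.findContours(kk.astype(np.uint8),0,1)[0],key=cv2.contourArea);e=cv2.fitEllipse(cv2.convexHull(co)); z=np.median(P[kk][:,2])
        print(nm,"pan",ce,a,"z",z,e,ray(c,*e[0],z))
    k=(P[...,2]>.165)&(P[...,2]<.21)&(P[...,1]>.1)&(P[...,1]<.45)&(P[...,0]>.3)&(P[...,0]<.7)
    for ce,a,kk in blobs(k,5,3000): print(nm,"spindle",ce,a,P[kk].mean(0),P[kk].max(0),P[kk].min(0))
```

```text
rings
353 [ 0.5662 -0.1912  0.02  ] [ 0.5668 -0.1917  0.02  ] depth med [ 0.5658 -0.1918  0.0196]
357 [ 0.5454 -0.1055  0.02  ] [ 0.5454 -0.1062  0.02  ] depth med [ 0.5458 -0.1057  0.0196]
366 [ 0.4867 -0.2186  0.02  ] [ 0.4866 -0.2187  0.02  ] depth med [ 0.4862 -0.2196  0.0197]
351 [ 0.459  -0.1312  0.02  ] [ 0.4586 -0.1313  0.02  ] depth med [ 0.4589 -0.1318  0.0197]
top pan [190.61192424 216.95501507] 4646 z 0.13812444981918037 ((185.575927734375, 213.29586791992188), (76.1970443725586, 96.83727264404297), 124.97667694091797) [0.55789379 0.2300003  0.13812445]
top spindle [183.48387097 216.49462366] 93 [0.54439392 0.2194537  0.18282152] [0.5504942  0.22654647 0.19179828] [0.5392291  0.21491855 0.16532997]
scene pan [461.97613198 230.71358371] 2849 z 0.13858329958388482 ((468.7151184082031, 232.421875), (42.108680725097656, 110.91749572753906), 103.21878051757812) [0.5684273  0.23184025 0.1385833 ]
scene spindle [459.45522388 203.02985075] 134 [0.54769419 0.21718928 0.1789177 ] [0.55277001 0.22420028 0.19030193] [0.53830338 0.21184773 0.16526145]
```

Request:
send_rows([
  {"x":15,"y":-18,"z":10},
  {"x":33,"y":-39,"z":14},
  {"x":35,"y":-42,"z":14},
  {"x":35,"y":-42,"z":14},
  {"x":35,"y":-42,"z":14},
  {"x":35,"y":-42,"z":14},
  {"x":35,"y":-42,"z":14},
  {"x":35,"y":-42,"z":14},
  {"x":26,"y":-31,"z":8},
  {"x":12,"y":-15,"z":0},
])

```text
invalid input at $.rows[0]: expected keys x, y, z, wx, wy, wz, jaw
```

Request:
send_rows([
  {"jaw":62},
  {"jaw":62},
  {"jaw":62},
])

```text
invalid input at $.rows[0]: expected keys x, y, z, wx, wy, wz, jaw
```

```bash
cat >> h.py <<'E'
from scipy.spatial.transform import Rotation as Ro
def wrist():
    s=arm.get_state(); c=camera("wrist")
    T=np.eye(4); T[:3,:3]=Ro.from_euler("xyz",s["tool_rot"]).as_matrix(); T[:3,3]=s["tool_pos"]
    W=np.linalg.inv(T@np.array(c["T_tool_cam"])); c["rvec"]=cv2.Rodrigues(W[:3,:3])[0]; c["tvec"]=W[:3,3]
    return s,c
E
python3 - <<'E'
from h import *
s,c=wrist(); cv2.imwrite("pics/w1.png",c["img"][:,:,::-1]); np.save("w1.npy",c,allow_pickle=True)
print(s["clock"],s["tool_pos"],s["tool_rot"],s["force"],c["T_tool_cam"])
E
```

```text
0.1 [0.24775744 0.57345631 0.21591218] [-3.14054724e+00  1.25134648e-04  2.73382526e+00] [-0.2018063   0.52480817 -0.98647155] [[ 1.54798493e-04 -9.61964860e-01 -2.73173177e-01  7.96564531e-02]
 [ 9.99999781e-01 -2.66830426e-05  6.60630777e-04 -2.18405262e-04]
 [-6.42792685e-04 -2.73173219e-01  9.61964645e-01 -1.68104617e-01]
 [ 0.00000000e+00  0.00000000e+00  0.00000000e+00  1.00000000e+00]]
```

View pics/w1.png

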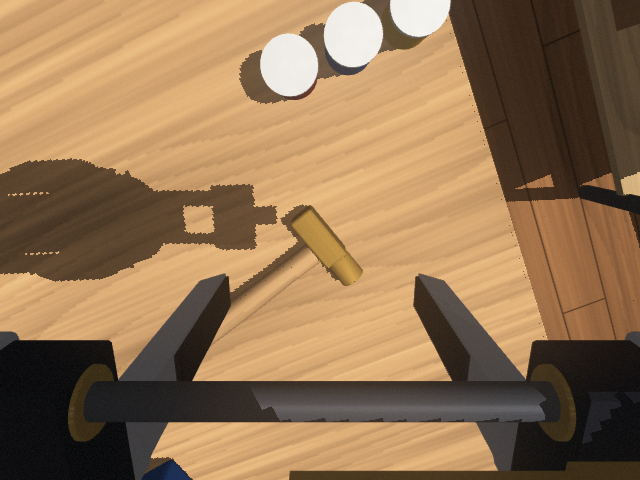

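The move was refused because every key is required. The wrist picture is still the start pose: fingertips near (225,280) and (420,280), with no scale in view. I'm resending with full rows.

Request:
send_rows([
  {"x":15,"y":-18,"z":10,"wx":0,"wy":0,"wz":0,"jaw":62},
  {"x":33,"y":-39,"z":14,"wx":0,"wy":0,"wz":0,"jaw":62},
  {"x":35,"y":-42,"z":14,"wx":0,"wy":0,"wz":0,"jaw":62},
  {"x":35,"y":-42,"z":14,"wx":0,"wy":0,"wz":0,"jaw":62},
  {"x":35,"y":-42,"z":14,"wx":0,"wy":0,"wz":0,"jaw":62},
  {"x":35,"y":-42,"z":14,"wx":0,"wy":0,"wz":0,"jaw":62},
  {"x":35,"y":-42,"z":14,"wx":0,"wy":0,"wz":0,"jaw":62},
  {"x":35,"y":-42,"z":14,"wx":0,"wy":0,"wz":0,"jaw":62},
  {"x":26,"y":-31,"z":8,"wx":0,"wy":0,"wz":0,"jaw":62},
  {"x":12,"y":-15,"z":0,"wx":0,"wy":0,"wz":0,"jaw":62},
])

```text
clock: 1.4
tool_pos: [0.5453, 0.2157, 0.3333]
tool_rot: [3.141, 0.001, 2.73]
force: [-0.7, 0.6, -0.3]
opening: 0.062
finger_force: 0.0
```

Request:
send_rows([
  {"x":0,"y":0,"z":0,"wx":0,"wy":0,"wz":0,"jaw":62},
  {"x":0,"y":0,"z":0,"wx":0,"wy":0,"wz":0,"jaw":62},
  {"x":0,"y":0,"z":0,"wx":0,"wy":0,"wz":0,"jaw":62},
])

```text
clock: 1.78
tool_pos: [0.5431, 0.2199, 0.3323]
tool_rot: [-3.142, -0.0, 2.736]
force: [-0.0, 0.6, 0.3]
opening: 0.0622
finger_force: 0.0
```

Run:
```python
from h import *
s,c=wrist(); cv2.imwrite("pics/w2.png",c["img"][:,:,::-1]); np.save("w2.npy",c,allow_pickle=True)
print(s["clock"],s["tool_pos"],s["tool_rot"],s["force"],s["opening"])
```

```text
1.775 [0.54309865 0.21990298 0.33229833] [-3.14153765e+00 -4.03157293e-04  2.73569146e+00] [-0.03581295  0.60510614  0.32281377] 0.06215833377356243
```

View pics/w2.png

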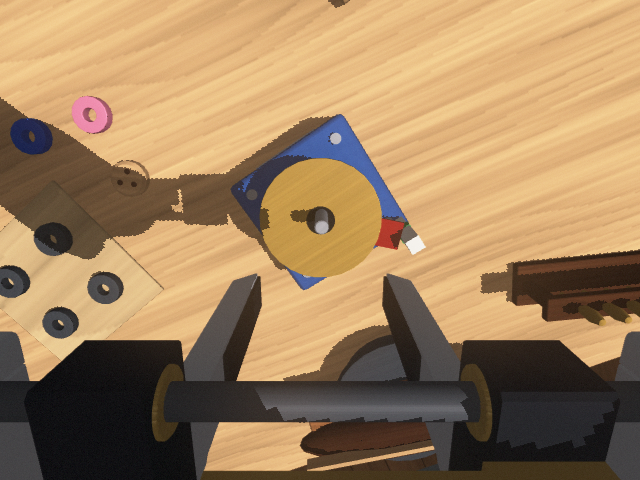

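The wrist view shows the pan centred near (322,217). The spindle leans downward in the image, with its light top face near (322,228).

Run:
```python
from h import *
c=np.load("w2.npy",allow_pickle=True).item(); P=cloud(c); im=c["img"]; hsv=cv2.cvtColor(im,cv2.COLOR_RGB2HSV)
m=cv2.inRange(hsv,(15,110,60),(30,255,255)); m[:150]=0;m[280:]=0;m[:,:255]=0;m[:,390:]=0
co=max(cv2.findContours(m,0,1)[0],key=cv2.contourArea)
z=np.median(P[m>0][:,2]);e=cv2.fitEllipse(cv2.convexHull(co))
print("pan z",z,e,"center",ray(c,*e[0],z), "ang", [np.linalg.norm(ray(c,e[0][0]+e[1][1]/2*s,e[0][1],z)[:2]-ray(c,*e[0],z)[:2]) for s in(1,-1)])
d=P[200:245,300:345,2]; k=d>.175
print("zmax",d.max(), np.median(d[d>.18]))
kk=np.zeros((480,640),np.uint8); kk[200:245,300:345]=(d>.185); 
v,u=np.nonzero(kk); print(len(u),u.min(),u.max(),v.min(),v.max()); print("tip by depth",P[kk>0].mean(0))
(cx,cy),r=cv2.minEnclosingCircle(np.stack([u,v],1).astype(np.float32)); print(cx,cy,r,ray(c,cx,cy,z+.05))
cv2.imwrite("pics/w2c.png",cv2.resize(im[190:250,290:350,::-1],(480,480),interpolation=cv2.INTER_NEAREST))
```

```text
pan z 0.13763838695361175 ((320.9354248046875, 245.25006103515625), (137.60618591308594, 176.8909149169922), 177.7422637939453) center [0.57251933 0.20657509 0.13763839] ang [np.float64(0.08803214045502662), np.float64(0.08800705152943966)]
zmax 0.5004353755983176 0.18755640820521324
174 300 343 205 243
tip by depth [0.53815895 0.22133339 0.20919816]
322.0 224.0 22.47230339050293 [0.54148176 0.22096188 0.18763839]
```

View pics/w2c.png

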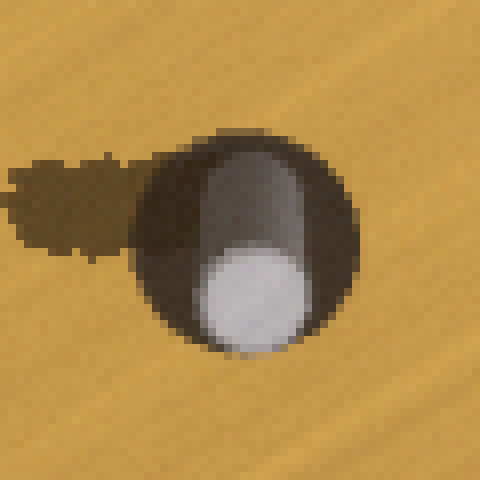

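The crop shows the spindle's bright top face centred at crop (252,298), which is full-image (321.0,226.8), and 14 px across. The dark disc marks the pan's middle.

Run:
```python
from h import *
c=np.load("w2.npy",allow_pickle=True).item(); g=c["img"][215:240,308:335].astype(int)
m=((g.min(2)>135)&(g.max(2)-g.min(2)<30)).astype(np.uint8)
M=cv2.moments(m,True); u,v=308+M["m10"]/M["m00"],215+M["m01"]/M["m00"]; print(M["m00"],2*np.sqrt(M["m00"]/np.pi),u,v)
a=ray(c,u,v,.1885);b=ray(c,u+7,v,.1885);print("tip",a,2*np.linalg.norm(a-b))
print("disc centre",ray(c,290+246/8-.5,190+242/8-.5,.138))
# tip from other cams: brightest top of spindle via rays for check
t=np.load("top.npy",allow_pickle=True).item(); print("top cam tip px guess",ray(t,182.5,216.5,.1885))
for r in [(.5454,-.106),(.459,-.1312)]: print("ring rel tcp mm",(np.array(r)-arm.get_state()["tool_pos"][:2])*1e3)
```

```text
133.0 13.013103375051497 321.43609022556393 226.8796992481203
tip [0.54339684 0.21962036 0.1885    ] 0.011817051619779587
disc centre [0.54824437 0.21628913 0.138     ]
top cam tip px guess [0.54333571 0.21920555 0.1885    ]
ring rel tcp mm [   2.17845199 -325.76034375]
ring rel tcp mm [ -84.22154801 -350.96034375]
```

Request:
send_rows([
  {"x":0,"y":-20,"z":0,"wx":0,"wy":0,"wz":0,"jaw":62},
  {"x":0,"y":-40,"z":-5,"wx":0,"wy":0,"wz":0,"jaw":62},
  {"x":0,"y":-50,"z":-20,"wx":0,"wy":0,"wz":0,"jaw":62},
  {"x":0,"y":-50,"z":-30,"wx":0,"wy":0,"wz":0,"jaw":62},
  {"x":0,"y":-50,"z":-30,"wx":0,"wy":0,"wz":0,"jaw":62},
  {"x":0,"y":-50,"z":-30,"wx":0,"wy":0,"wz":0,"jaw":62},
  {"x":1,"y":-36,"z":-30,"wx":0,"wy":0,"wz":0,"jaw":62},
  {"x":1,"y":-30,"z":-23,"wx":0,"wy":0,"wz":0,"jaw":62},
  {"x":0,"y":0,"z":0,"wx":0,"wy":0,"wz":0,"jaw":62},
  {"x":0,"y":0,"z":0,"wx":0,"wy":0,"wz":0,"jaw":62},
])

```text
clock: 3.08
tool_pos: [0.5458, -0.1073, 0.1649]
tool_rot: [3.141, 0.0, 2.734]
force: [0.4, 0.5, 0.2]
opening: 0.062
finger_force: 0.0
```

```bash
cat > ring.py <<'E'
from h import *
import sys
s,c=wrist(); np.save("w3.npy",c,allow_pickle=True); print(s["clock"],s["tool_pos"],s["tool_rot"])
im=c["img"]; cv2.imwrite("pics/"+sys.argv[1],im[:,:,::-1])
hsv=cv2.cvtColor(im,cv2.COLOR_RGB2HSV); P=cloud(c)
m=((im.max(2)<95)&(P[...,2]>.015)&(P[...,2]<.025)).astype(np.uint8)
n,l,st,ce=cv2.connectedComponentsWithStats(m)
for i in range(1,n):
    if st[i,4]>800:
        co=max(cv2.findContours((l==i).astype(np.uint8),0,1)[0],key=cv2.contourArea); e=cv2.fitEllipse(co); r=ray(c,*e[0],.02)
        print(st[i,4],e,r.round(4),"d mm",((r-s["tool_pos"])[:2]*1e3).round(1),"z",np.median(P[l==i][:,2]).round(4))
E
python3 ring.py w3.png
```

```text
3.075 [ 0.54579137 -0.10726064  0.16490403] [3.14135502e+00 3.50140593e-04 2.73365461e+00]
1417 ((841.2867431640625, 242.76373291015625), (212.82835388183594, 657.2847900390625), 134.53994750976562) [0.7364 0.2963 0.02  ] d mm [190.6 403.5] z 0.0198
1862 ((249.19085693359375, 140.7318115234375), (52.29096221923828, 55.10019302368164), 129.09884643554688) [ 0.4587 -0.1324  0.02  ] d mm [-87.1 -25.1] z 0.0197
1848 ((170.2956085205078, 214.45913696289062), (48.444950103759766, 53.141151428222656), 119.91263580322266) [ 0.4863 -0.2198  0.02  ] d mm [ -59.5 -112.5] z 0.0196
1463 ((320.8985595703125, 224.9827880859375), (46.7340087890625, 49.517940521240234), 165.08474731445312) [ 0.5448 -0.1074  0.02  ] d mm [-1.  -0.2] z 0.0198
839 ((242.01454162597656, 282.56707763671875), (42.115638732910156, 46.607215881347656), 123.16278839111328) [ 0.5652 -0.1922  0.02  ] d mm [ 19.4 -84.9] z 0.0197
```

Request:
send_rows([
  {"x":-1,"y":0,"z":-25,"wx":0,"wy":0,"wz":0,"jaw":62},
  {"x":0,"y":0,"z":-45,"wx":0,"wy":0,"wz":0,"jaw":62},
  {"x":0,"y":0,"z":-40,"wx":0,"wy":0,"wz":0,"jaw":62},
  {"x":0,"y":0,"z":-20,"wx":0,"wy":0,"wz":0,"jaw":62},
  {"x":0,"y":0,"z":-11,"wx":0,"wy":0,"wz":0,"jaw":62},
  {"x":0,"y":0,"z":-5,"wx":0,"wy":0,"wz":0,"jaw":62},
  {"x":0,"y":0,"z":0,"wx":0,"wy":0,"wz":0,"jaw":62},
  {"x":0,"y":0,"z":0,"wx":0,"wy":0,"wz":0,"jaw":62},
])

```text
clock: 4.12
tool_pos: [0.5453, -0.1073, 0.0192]
tool_rot: [3.141, 0.001, 2.734]
force: [-0.3, -0.8, 0.5]
opening: 0.0622
finger_force: 0.0
```

Request:
send_rows([
  {"x":0,"y":0,"z":0,"wx":0,"wy":0,"wz":0,"jaw":50},
  {"x":0,"y":0,"z":0,"wx":0,"wy":0,"wz":0,"jaw":44},
  {"x":0,"y":0,"z":0,"wx":0,"wy":0,"wz":0,"jaw":38},
  {"x":0,"y":0,"z":0,"wx":0,"wy":0,"wz":0,"jaw":38},
  {"x":0,"y":0,"z":0,"wx":0,"wy":0,"wz":0,"jaw":38},
  {"x":0,"y":0,"z":0,"wx":0,"wy":0,"wz":0,"jaw":38},
], force=10)

```text
clock: 4.88
tool_pos: [0.545, -0.1072, 0.0186]
tool_rot: [3.141, 0.0, 2.734]
force: [-0.5, 1.2, 5.8]
opening: 0.0439
finger_force: 10.0
```

Request:
send_rows([
  {"x":0,"y":0,"z":15,"wx":0,"wy":0,"wz":0,"jaw":38},
  {"x":0,"y":0,"z":35,"wx":0,"wy":0,"wz":0,"jaw":38},
  {"x":0,"y":10,"z":50,"wx":0,"wy":0,"wz":0,"jaw":38},
  {"x":0,"y":25,"z":50,"wx":0,"wy":0,"wz":0,"jaw":38},
  {"x":0,"y":40,"z":45,"wx":0,"wy":0,"wz":0,"jaw":38},
  {"x":0,"y":50,"z":30,"wx":0,"wy":0,"wz":0,"jaw":38},
  {"x":0,"y":55,"z":17,"wx":0,"wy":0,"wz":0,"jaw":38},
  {"x":0,"y":50,"z":0,"wx":0,"wy":0,"wz":0,"jaw":38},
  {"x":-1,"y":45,"z":0,"wx":0,"wy":0,"wz":0,"jaw":38},
  {"x":-1,"y":32,"z":0,"wx":0,"wy":0,"wz":0,"jaw":38},
])

```text
clock: 6.12
tool_pos: [0.5422, 0.2016, 0.2611]
tool_rot: [-3.142, 0.0, 2.735]
force: [0.5, -0.9, -0.8]
opening: 0.044
finger_force: 10.0
```

Request:
send_rows([
  {"x":0,"y":20,"z":0,"wx":0,"wy":0,"wz":0,"jaw":38},
  {"x":0,"y":0,"z":0,"wx":0,"wy":0,"wz":0,"jaw":38},
  {"x":0,"y":0,"z":0,"wx":0,"wy":0,"wz":0,"jaw":38},
  {"x":0,"y":0,"z":0,"wx":0,"wy":0,"wz":0,"jaw":38},
])

```text
clock: 6.62
tool_pos: [0.5431, 0.2185, 0.2606]
tool_rot: [-3.141, 0.0, 2.732]
force: [-0.4, 0.1, -1.8]
opening: 0.0439
finger_force: 10.0
```

Run:
```python
from h import *
s,c=wrist(); np.save("w4.npy",c,allow_pickle=True); print(s["clock"],s["tool_pos"],s["tool_rot"],s["force"])
cv2.imwrite("pics/w4.png",c["img"][160:400,180:460,::-1].repeat(2,0).repeat(2,1))
```

```text
6.625 [0.54313022 0.21848305 0.26063611] [-3.14139466e+00  3.41364370e-04  2.73214998e+00] [-0.40072217  0.10956418 -1.75196215]
```

View pics/w4.png

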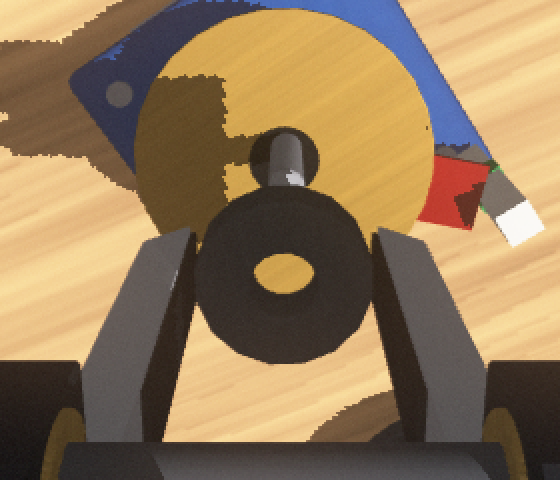

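The crop shows the ring held flat between the fingers, its hole at crop (284,273), which is full-image (322,296). The spindle stands behind it, partly hidden, at crop (288,160).

```bash
cat > inhand.py <<'E'
from h import *
import sys
def inhand(c,s):
    P=cloud(c); z=s["tool_pos"][2]; R=Ro.from_euler("xyz",s["tool_rot"]).as_matrix()
    L=(P-s["tool_pos"])@R
    zt=np.median(P[(abs(L[...,2]+.001)<.006)&(np.hypot(L[...,0],L[...,1])<.02)][:,2])
    k=(abs(P[...,2]-zt)<.002)&(np.hypot(L[...,0],L[...,1])<.026)&(c["img"].max(2)<90)
    # hole on top plane: enclosed non-ring region
    kk=k.astype(np.uint8); co=max(cv2.findContours(kk,0,1)[0],key=cv2.contourArea)
    M=L[k]; 
    # circle fit to outer extremes along the tool x line (|y|<19mm) on plane
    pts=np.array([(R.T@(ray(c,*p[0],zt)-s["tool_pos"]))[:2] for p in co]); 
    f=pts[abs(pts[:,1])<.019]
    A=np.c_[2*f,np.ones(len(f))]; sol=np.linalg.lstsq(A,(f**2).sum(1),rcond=None)[0]; r=np.sqrt(sol[2]+sol[0]**2+sol[1]**2)
    w=R@np.array([sol[0],sol[1],0]);
    pl=np.linalg.lstsq(np.c_[P[k][:,:2],np.ones(k.sum())],P[k][:,2],rcond=None)[0]
    return zt,sol[:2],r,w[:2],pl[:2]
if __name__=="__main__":
    c=np.load(sys.argv[1],allow_pickle=True).item(); s=arm.get_state()
    zt,l,r,w,pl=inhand(c,s); print("top z",zt,"tool xy",l,"r",r,"world off mm",w*1e3,"slope",pl,"centre",s["tool_pos"][:2]+w)
E
python3 inhand.py w4.npy
```

```text
top z 0.26170965256953843 tool xy [-0.00015739 -0.00036453] r 0.021249824755155806 world off mm [-0.00062903 -0.39705819] slope [ 0.00225447 -0.00237139] centre [0.54305583 0.21831671]
```

Request:
send_rows([
  {"x":0.4,"y":1.4,"z":-15,"wx":0,"wy":0,"wz":0,"jaw":38},
  {"x":0,"y":0,"z":-20,"wx":0,"wy":0,"wz":0,"jaw":38},
  {"x":0,"y":0,"z":-15,"wx":0,"wy":0,"wz":0,"jaw":38},
  {"x":0,"y":0,"z":-4,"wx":0,"wy":0,"wz":0,"jaw":38},
  {"x":0,"y":0,"z":0,"wx":0,"wy":0,"wz":0,"jaw":38},
  {"x":0,"y":0,"z":0,"wx":0,"wy":0,"wz":0,"jaw":38},
])

```text
clock: 7.42
tool_pos: [0.5436, 0.2212, 0.207]
tool_rot: [3.141, 0.001, 2.734]
force: [-0.9, 0.3, -1.9]
opening: 0.0438
finger_force: 10.0
```

```bash
cat > chk.py <<'E'
from inhand import *
s,c=wrist(); np.save("w5.npy",c,allow_pickle=True); print(s["clock"],s["tool_pos"],s["force"])
P=cloud(c); hsv=cv2.cvtColor(c["img"],cv2.COLOR_RGB2HSV)
k=(hsv[...,0]>15)&(hsv[...,0]<30)&(hsv[...,1]>130)&(P[...,2]>.08)&(P[...,2]<.15)&(np.hypot(P[...,0]-.548,P[...,1]-.217)<.058)
print("pan z",np.median(P[k][:,2]),k.sum())
zt,l,r,w,pl=inhand(c,s); print("ring top",zt,"off",w*1e3,r)
if len(sys.argv)>1: cv2.imwrite("pics/"+sys.argv[1],c["img"][160:400,180:460,::-1].repeat(2,0).repeat(2,1))
E
python3 chk.py w5.png
```

```text
7.425 [0.54357822 0.22121515 0.20702159] [-0.90700138  0.26227575 -1.86111458]
pan z 0.13785122275080014 14239
ring top 0.20809450119583695 off [-0.02914926 -0.11154732] 0.021291303680245233
```

View pics/w5.png

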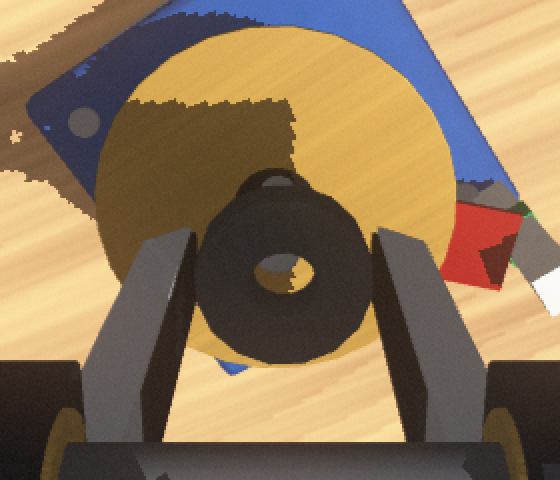

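Crop: through the hole at (255–315, 253–293), the grey spindle top fills only the left and upper part, with its right edge near 298. The ring therefore sits about 2 mm too far towards tool +y. I'll quantify that.

```bash
cat > rel.py <<'E'
from inhand import *
from scipy.optimize import least_squares
import sys
if len(sys.argv)>1: c=np.load(sys.argv[1],allow_pickle=True).item(); s=arm.get_state()
else: s,c=wrist()
tp=np.array(s["tool_pos"]); R=Ro.from_euler("xyz",s["tool_rot"]).as_matrix(); P=cloud(c); im=c["img"].astype(int)
L=(P-tp)@R; zt,l,r,w,pl=inhand(c,s); zs=float(np.median(P[(P[...,2]>.185)&(P[...,2]<.192)&(np.hypot(L[...,0],L[...,1])<.012)][:,2])); print("spindle top z",zs,"ring top",zt,l*1e3)
brass=(im[...,0]-im[...,2]>45)
near=np.hypot(L[...,0],L[...,1])<.03
spin=(abs(P[...,2]-zs)<.0025)&near
print(spin.sum())
# boundary pixels: spindle pixel whose neighbour is pan (depth below .15)
pan=(P[...,2]<.15)&(P[...,2]>.1)
E=[]
for v,u in zip(*np.nonzero(spin)):
    for dv,du in((0,1),(0,-1),(1,0),(-1,0)):
        if pan[v+dv,u+du]: E.append(((R.T@(ray(c,u+du/2,v+dv/2,zs)-tp))[:2]))
E=np.array(E); print(len(E))
f=least_squares(lambda q:np.hypot(*(E-q).T)-.0058,E.mean(0)-[-.003,.003],loss="soft_l1",f_scale=.0005)
print("spindle tool xy mm",f.x*1e3,"rms",np.sqrt((f.fun**2).mean())*1e3)
d=f.x-l; print("tool move mm",d*1e3,"world move mm",(R@[d[0],d[1],0])[:2]*1e3)
print("edges\n",(E[::3]*1e3).round(1).tolist())
E
python3 rel.py w5.npy
```

```text
spindle top z 0.18784561898850247 ring top 0.20809346557388053 [-0.05263623 -0.11557344]
143
33
spindle tool xy mm [-0.984635   -1.98110749] rms 0.16388023956595862
tool move mm [-0.93199877 -1.86553405] world move mm [ 0.11573957 -2.08217264]
edges
 [[-2.2, 3.8], [-3.4, 3.3], [-4.3, 3.1], [-5.1, -6.3], [-5.1, 2.3], [-5.7, -5.2], [-6.0, -4.9], [-6.3, -3.6], [-6.3, 0.1], [-6.6, -3.3], [-6.9, -2.0]]
```

Request:
send_rows([
  {"x":0.1,"y":-2,"z":-1,"wx":0,"wy":0,"wz":0,"jaw":38},
  {"x":0,"y":0,"z":0,"wx":0,"wy":0,"wz":0,"jaw":38},
  {"x":0,"y":0,"z":0,"wx":0,"wy":0,"wz":0,"jaw":38},
])

```text
clock: 7.85
tool_pos: [0.5434, 0.2192, 0.2055]
tool_rot: [3.142, 0.0, 2.734]
force: [0.3, 0.1, -2.4]
opening: 0.0443
finger_force: 10.0
```

```bash
python3 rel.py; python3 rel.py|tail -4|head -3
```

```text
spindle top z 0.18781825452407686 ring top 0.206592558580886 [-0.01656024 -0.12020969]
152
34
spindle tool xy mm [-0.28126742  0.01959442] rms 0.1613694021418734
tool move mm [-0.26470719  0.1398041 ] world move mm [0.2984459  0.02334787]
edges
 [[-2.4, -5.4], [-3.3, -5.1], [-3.8, -4.6], [-4.1, -4.4], [-4.1, 4.6], [-5.0, -3.6], [-5.0, 3.3], [-5.6, -2.0], [-5.6, 1.7], [-5.6, 2.8], [-6.1, -0.4], [-6.1, 0.7]]
spindle tool xy mm [-0.39962119  0.01846992] rms 0.13718308099672646
tool move mm [-0.38968164  0.17702925] world move mm [0.42793421 0.00796504]
edges
```

Request:
send_rows([
  {"x":0.3,"y":0,"z":-2,"wx":0,"wy":0,"wz":0,"jaw":38},
  {"x":0,"y":0,"z":-3,"wx":0,"wy":0,"wz":0,"jaw":38},
  {"x":0,"y":0,"z":-3,"wx":0,"wy":0,"wz":0,"jaw":38},
  {"x":0,"y":0,"z":-3,"wx":0,"wy":0,"wz":0,"jaw":38},
  {"x":0,"y":0,"z":-3,"wx":0,"wy":0,"wz":0,"jaw":38},
  {"x":0,"y":0,"z":-3,"wx":0,"wy":0,"wz":0,"jaw":38},
  {"x":0,"y":0,"z":0,"wx":0,"wy":0,"wz":0,"jaw":38},
])

```text
clock: 8.82
tool_pos: [0.5435, 0.2191, 0.1882]
tool_rot: [-3.141, -0.0, 2.734]
force: [-0.8, 1.1, -1.7]
opening: 0.0441
finger_force: 10.0
```

```bash
python3 chk.py
```

```text
8.825 [0.54354092 0.21911367 0.18816713] [-0.81206347  1.08824596 -1.70835746]
pan z 0.13783257746092326 16650
ring top 0.18916919947653382 off [-0.06405967 -0.13632721] 0.021338702285971255
```

Request:
send_rows([
  {"x":0,"y":0,"z":-6,"wx":0,"wy":0,"wz":0,"jaw":38},
  {"x":0,"y":0,"z":-8,"wx":0,"wy":0,"wz":0,"jaw":38},
  {"x":0,"y":0,"z":-8,"wx":0,"wy":0,"wz":0,"jaw":38},
  {"x":0,"y":0,"z":-7,"wx":0,"wy":0,"wz":0,"jaw":38},
  {"x":0,"y":0,"z":-4,"wx":0,"wy":0,"wz":0,"jaw":38},
  {"x":0,"y":0,"z":-3,"wx":0,"wy":0,"wz":0,"jaw":38},
  {"x":0,"y":0,"z":-2,"wx":0,"wy":0,"wz":0,"jaw":38},
  {"x":0,"y":0,"z":-2,"wx":0,"wy":0,"wz":0,"jaw":38},
  {"x":0,"y":0,"z":0,"wx":0,"wy":0,"wz":0,"jaw":38},
])

```text
clock: 10.0
tool_pos: [0.5436, 0.2191, 0.1484]
tool_rot: [-3.141, 0.0, 2.734]
force: [-0.7, -1.0, -2.2]
opening: 0.044
finger_force: 10.0
```

```bash
python3 chk.py
```

```text
10.0 [0.54364288 0.21911944 0.14840334] [-0.67464033 -1.04716997 -2.225765  ]
pan z 0.1355397322663689 21900
ring top 0.14952687975663745 off [-1.01410972  0.30575909] 0.017627358203877147
```

Request:
send_rows([
  {"x":0,"y":0,"z":0,"wx":0,"wy":0,"wz":0,"jaw":45},
  {"x":0,"y":0,"z":0,"wx":0,"wy":0,"wz":0,"jaw":47},
  {"x":0,"y":0,"z":0,"wx":0,"wy":0,"wz":0,"jaw":52},
  {"x":0,"y":0,"z":0,"wx":0,"wy":0,"wz":0,"jaw":62},
  {"x":0,"y":0,"z":0,"wx":0,"wy":0,"wz":0,"jaw":62},
  {"x":0,"y":0,"z":5,"wx":0,"wy":0,"wz":0,"jaw":62},
  {"x":0,"y":0,"z":20,"wx":0,"wy":0,"wz":0,"jaw":62},
  {"x":0,"y":0,"z":35,"wx":0,"wy":0,"wz":0,"jaw":62},
  {"x":0,"y":0,"z":40,"wx":0,"wy":0,"wz":0,"jaw":62},
  {"x":0,"y":0,"z":12,"wx":0,"wy":0,"wz":0,"jaw":62},
])

```text
clock: 11.3
tool_pos: [0.5444, 0.2194, 0.2632]
tool_rot: [3.139, 0.002, 2.734]
force: [0.4, -1.3, -0.2]
opening: 0.0621
finger_force: 0.0
```

Run:
```python
from h import *
s,c=wrist(); print(s["clock"],s["tool_pos"],s["opening"])
P=cloud(c); hsv=cv2.cvtColor(c["img"],cv2.COLOR_RGB2HSV)
rr=np.hypot(P[...,0]-.548,P[...,1]-.217)
k=(hsv[...,0]>15)&(hsv[...,0]<30)&(hsv[...,1]>130)&(P[...,2]>.08)&(P[...,2]<.15)&(rr<.058)
pz=np.median(P[k][:,2]); print("pan z",pz)
q=(c["img"].max(2)<95)&(P[...,2]>pz+.008)&(P[...,2]<pz+.02)&(rr<.04)
print("ring top",np.median(P[q][:,2]),P[q].mean(0),q.sum(), np.linalg.lstsq(np.c_[P[q][:,:2],np.ones(q.sum())],P[q][:,2],rcond=None)[0][:2])
```

```text
11.3 [0.54444482 0.21938217 0.26316879] 0.06207025237561182
pan z 0.12894822241641374
ring top 0.14284516956664467 [0.54162571 0.2193348  0.14273582] 1812 [ 0.01179594 -0.00303945]
```

Ring 1 is flat on the pan, which rests at about 16 mm, so one more ring should bring it to about 25 mm. Fetching the second.

Request:
send_rows([
  {"x":-5,"y":-20,"z":0,"wx":0,"wy":0,"wz":0,"jaw":62},
  {"x":-10,"y":-45,"z":0,"wx":0,"wy":0,"wz":0,"jaw":62},
  {"x":-12,"y":-50,"z":-5,"wx":0,"wy":0,"wz":0,"jaw":62},
  {"x":-12,"y":-50,"z":-15,"wx":0,"wy":0,"wz":0,"jaw":62},
  {"x":-12,"y":-50,"z":-20,"wx":0,"wy":0,"wz":0,"jaw":62},
  {"x":-12,"y":-50,"z":-20,"wx":0,"wy":0,"wz":0,"jaw":62},
  {"x":-12,"y":-50,"z":-20,"wx":0,"wy":0,"wz":0,"jaw":62},
  {"x":-10,"y":-36,"z":-18,"wx":0,"wy":0,"wz":0,"jaw":62},
  {"x":0,"y":0,"z":0,"wx":0,"wy":0,"wz":0,"jaw":62},
  {"x":0,"y":0,"z":0,"wx":0,"wy":0,"wz":0,"jaw":62},
])

```text
clock: 12.6
tool_pos: [0.4582, -0.1316, 0.1621]
tool_rot: [-3.141, -0.001, 2.734]
force: [0.2, 0.5, 0.3]
opening: 0.0615
finger_force: 0.0
```

```bash
python3 ring.py w6.png
```

```text
12.6 [ 0.45817594 -0.1316058   0.16211842] [-3.14140176e+00 -7.76361825e-04  2.73357161e+00]
1548 ((319.2976989746094, 226.96055603027344), (47.64824295043945, 49.65747833251953), 143.34840393066406) [ 0.4574 -0.1334  0.02  ] d mm [-0.8 -1.8] z 0.0198
1376 ((306.5075378417969, 354.57861328125), (41.694393157958984, 45.45269012451172), 92.83612060546875) [ 0.5646 -0.1929  0.02  ] d mm [106.5 -61.3] z 0.0197
```

Request:
send_rows([
  {"x":-1,"y":-1.5,"z":-25,"wx":0,"wy":0,"wz":0,"jaw":62},
  {"x":0,"y":0,"z":-45,"wx":0,"wy":0,"wz":0,"jaw":62},
  {"x":0,"y":0,"z":-40,"wx":0,"wy":0,"wz":0,"jaw":62},
  {"x":0,"y":0,"z":-18,"wx":0,"wy":0,"wz":0,"jaw":62},
  {"x":0,"y":0,"z":-10,"wx":0,"wy":0,"wz":0,"jaw":62},
  {"x":0,"y":0,"z":-5,"wx":0,"wy":0,"wz":0,"jaw":62},
  {"x":0,"y":0,"z":0,"wx":0,"wy":0,"wz":0,"jaw":62},
  {"x":0,"y":0,"z":0,"wx":0,"wy":0,"wz":0,"jaw":62},
])

```text
clock: 13.65
tool_pos: [0.4581, -0.1334, 0.02]
tool_rot: [3.141, 0.001, 2.734]
force: [0.1, 0.1, 0.8]
opening: 0.0624
finger_force: 0.0
```

Request:
send_rows([
  {"x":0,"y":0,"z":0,"wx":0,"wy":0,"wz":0,"jaw":50},
  {"x":0,"y":0,"z":0,"wx":0,"wy":0,"wz":0,"jaw":44},
  {"x":0,"y":0,"z":0,"wx":0,"wy":0,"wz":0,"jaw":38},
  {"x":0,"y":0,"z":0,"wx":0,"wy":0,"wz":0,"jaw":38},
  {"x":0,"y":0,"z":0,"wx":0,"wy":0,"wz":0,"jaw":38},
  {"x":0,"y":0,"z":0,"wx":0,"wy":0,"wz":0,"jaw":38},
], force=10)

```text
clock: 14.4
tool_pos: [0.4578, -0.1333, 0.0196]
tool_rot: [3.141, 0.0, 2.734]
force: [-0.6, 0.7, 5.5]
opening: 0.044
finger_force: 10.0
```

Request:
send_rows([
  {"x":0,"y":0,"z":15,"wx":0,"wy":0,"wz":0,"jaw":38},
  {"x":0,"y":0,"z":35,"wx":0,"wy":0,"wz":0,"jaw":38},
  {"x":3,"y":10,"z":50,"wx":0,"wy":0,"wz":0,"jaw":38},
  {"x":6,"y":25,"z":50,"wx":0,"wy":0,"wz":0,"jaw":38},
  {"x":10,"y":40,"z":45,"wx":0,"wy":0,"wz":0,"jaw":38},
  {"x":12,"y":50,"z":30,"wx":0,"wy":0,"wz":0,"jaw":38},
  {"x":13,"y":52,"z":15,"wx":0,"wy":0,"wz":0,"jaw":38},
  {"x":13,"y":55,"z":0,"wx":0,"wy":0,"wz":0,"jaw":38},
  {"x":12,"y":50,"z":0,"wx":0,"wy":0,"wz":0,"jaw":38},
  {"x":10,"y":40,"z":0,"wx":0,"wy":0,"wz":0,"jaw":38},
])

```text
clock: 15.65
tool_pos: [0.5364, 0.1904, 0.2601]
tool_rot: [-3.141, 0.0, 2.734]
force: [0.8, -0.5, -0.9]
opening: 0.044
finger_force: 10.0
```

Request:
send_rows([
  {"x":7,"y":30.5,"z":0,"wx":0,"wy":0,"wz":0,"jaw":38},
  {"x":0,"y":0,"z":-15,"wx":0,"wy":0,"wz":0,"jaw":38},
  {"x":0,"y":0,"z":-25,"wx":0,"wy":0,"wz":0,"jaw":38},
  {"x":0,"y":0,"z":-15,"wx":0,"wy":0,"wz":0,"jaw":38},
  {"x":0,"y":0,"z":-6,"wx":0,"wy":0,"wz":0,"jaw":38},
  {"x":0,"y":0,"z":0,"wx":0,"wy":0,"wz":0,"jaw":38},
  {"x":0,"y":0,"z":0,"wx":0,"wy":0,"wz":0,"jaw":38},
])

```text
clock: 16.52
tool_pos: [0.544, 0.2191, 0.1992]
tool_rot: [3.141, 0.001, 2.734]
force: [1.2, 0.6, -1.4]
opening: 0.0439
finger_force: 10.0
```

```bash
sed -i 's/(P\[...,2\]>.185)&(P\[...,2\]<.192)/(P[...,2]>.170)\&(P[...,2]<.185)/' rel.py
python3 - <<'E'
from h import *
print(arm.get_state()["tool_pos"])
E
for i in 1 2; do python3 rel.py; done
```

```text
[0.54398659 0.21913409 0.19918244]
spindle top z 0.17891384511302955 ring top 0.19927016184892146 [ 0.27058885 -0.13810112]
118
30
spindle tool xy mm [ 0.29248896 -0.19526703] rms 0.15299890107478345
tool move mm [ 0.02190011 -0.05716591] world move mm [-0.04278219 -0.04378626]
edges
 [[-2.7, -5.2], [-3.3, -4.7], [-3.6, -4.4], [-4.1, -4.4], [-4.4, -3.1], [-4.4, 3.3], [-5.0, -2.0], [-4.7, 2.5], [-5.6, -1.5], [-5.6, 0.1]]
spindle top z 0.1789023665003507 ring top 0.19923236069682473 [ 0.24096994 -0.14660053]
121
30
spindle tool xy mm [ 0.21453771 -0.28582937] rms 0.1350463541035443
tool move mm [-0.02643223 -0.13922884] world move mm [-0.03095922 -0.13829264]
edges
 [[-2.7, -5.2], [-3.0, 4.7], [-3.8, -4.7], [-4.1, -4.4], [-4.4, 2.8], [-4.7, -3.3], [-5.0, -2.0], [-5.0, 2.3], [-5.6, -0.9], [-5.6, 0.7]]
```

Request:
send_rows([
  {"x":0,"y":0,"z":-4,"wx":0,"wy":0,"wz":0,"jaw":38},
  {"x":0,"y":0,"z":-3,"wx":0,"wy":0,"wz":0,"jaw":38},
  {"x":0,"y":0,"z":-3,"wx":0,"wy":0,"wz":0,"jaw":38},
  {"x":0,"y":0,"z":-3,"wx":0,"wy":0,"wz":0,"jaw":38},
  {"x":0,"y":0,"z":-3,"wx":0,"wy":0,"wz":0,"jaw":38},
  {"x":0,"y":0,"z":-3,"wx":0,"wy":0,"wz":0,"jaw":38},
  {"x":0,"y":0,"z":0,"wx":0,"wy":0,"wz":0,"jaw":38},
])

```text
clock: 17.5
tool_pos: [0.5435, 0.2191, 0.1792]
tool_rot: [-3.141, -0.0, 2.734]
force: [-0.4, -0.8, -1.6]
opening: 0.044
finger_force: 10.0
```

```bash
python3 chk.py
```

```text
17.5 [0.54354148 0.21909196 0.17916994] [-0.38790371 -0.79822531 -1.60326524]
pan z 0.12894288519501818 15474
ring top 0.17922182294372993 off [-0.30756149 -0.06284603] 0.02130646610869574
```

Request:
send_rows([
  {"x":0,"y":0,"z":-5,"wx":0,"wy":0,"wz":0,"jaw":38},
  {"x":0,"y":0,"z":-6,"wx":0,"wy":0,"wz":0,"jaw":38},
  {"x":0,"y":0,"z":-5,"wx":0,"wy":0,"wz":0,"jaw":38},
  {"x":0,"y":0,"z":-3,"wx":0,"wy":0,"wz":0,"jaw":38},
  {"x":0,"y":0,"z":-3,"wx":0,"wy":0,"wz":0,"jaw":38},
  {"x":0,"y":0,"z":-2,"wx":0,"wy":0,"wz":0,"jaw":38},
  {"x":0,"y":0,"z":0,"wx":0,"wy":0,"wz":0,"jaw":38},
  {"x":0,"y":0,"z":0,"wx":0,"wy":0,"wz":0,"jaw":38},
])

```text
clock: 18.55
tool_pos: [0.5437, 0.2192, 0.1556]
tool_rot: [3.142, 0.0, 2.734]
force: [-0.3, -0.3, -1.9]
opening: 0.0442
finger_force: 10.0
```

```bash
python3 chk.py
```

```text
18.55 [0.54372648 0.21915518 0.15555776] [-0.26083712 -0.28802879 -1.87379585]
pan z 0.12769794083646493 19739
ring top 0.1556890395178166 off [-0.2520269  -0.08331991] 0.02131115397625564
```

Contact is made: the pan has sunk a little over 1 mm. Releasing and retreating.

Request:
send_rows([
  {"x":0,"y":0,"z":0,"wx":0,"wy":0,"wz":0,"jaw":45},
  {"x":0,"y":0,"z":0,"wx":0,"wy":0,"wz":0,"jaw":47},
  {"x":0,"y":0,"z":0,"wx":0,"wy":0,"wz":0,"jaw":52},
  {"x":0,"y":0,"z":0,"wx":0,"wy":0,"wz":0,"jaw":62},
  {"x":0,"y":0,"z":0,"wx":0,"wy":0,"wz":0,"jaw":62},
  {"x":0,"y":0,"z":5,"wx":0,"wy":0,"wz":0,"jaw":62},
  {"x":0,"y":0,"z":20,"wx":0,"wy":0,"wz":0,"jaw":62},
  {"x":0,"y":0,"z":35,"wx":0,"wy":0,"wz":0,"jaw":62},
  {"x":0,"y":0,"z":35,"wx":0,"wy":0,"wz":0,"jaw":62},
  {"x":0,"y":0,"z":12,"wx":0,"wy":0,"wz":0,"jaw":62},
])

```text
clock: 19.85
tool_pos: [0.5443, 0.2193, 0.2647]
tool_rot: [3.139, 0.002, 2.734]
force: [0.3, -0.9, -0.8]
opening: 0.0619
finger_force: 0.0
```

Request:
send_rows([
  {"x":0,"y":0,"z":10,"wx":0,"wy":0,"wz":0,"jaw":62},
  {"x":0,"y":0,"z":0,"wx":0,"wy":0,"wz":0,"jaw":62},
  {"x":0,"y":0,"z":0,"wx":0,"wy":0,"wz":0,"jaw":62},
  {"x":0,"y":0,"z":0,"wx":0,"wy":0,"wz":0,"jaw":62},
])

```text
clock: 20.35
tool_pos: [0.5434, 0.219, 0.2717]
tool_rot: [-3.141, -0.001, 2.734]
force: [-0.1, -0.7, -0.3]
opening: 0.0622
finger_force: 0.0
```

Run:
```python
from h import *
s,c=wrist(); print(s["clock"],s["tool_pos"],s["opening"])
P=cloud(c); hsv=cv2.cvtColor(c["img"],cv2.COLOR_RGB2HSV)
rr=np.hypot(P[...,0]-.548,P[...,1]-.217)
k=(hsv[...,0]>15)&(hsv[...,0]<30)&(hsv[...,1]>130)&(P[...,2]>.08)&(P[...,2]<.15)&(rr<.058)
pz=np.median(P[k][:,2]); print("pan z",pz)
q=(c["img"].max(2)<95)&(P[...,2]>pz+.022)&(P[...,2]<pz+.034)&(rr<.04)
print("ring top",np.median(P[q][:,2]),P[q].mean(0),q.sum(), np.linalg.lstsq(np.c_[P[q][:,:2],np.ones(q.sum())],P[q][:,2],rcond=None)[0][:2])
c=camera("scene"); P=cloud(c); hsv=cv2.cvtColor(c["img"],cv2.COLOR_RGB2HSV); rr=np.hypot(P[...,0]-.548,P[...,1]-.217)
k=(hsv[...,0]>15)&(hsv[...,0]<30)&(hsv[...,1]>130)&(P[...,2]>.08)&(P[...,2]<.15)&(rr<.058); print("scene pan z",np.median(P[k][:,2]))
cv2.imwrite("pics/s2.png",cv2.resize(c["img"][170:330,370:550,::-1],(720,640))[:600])
```

```text
20.35 [0.54343302 0.21902512 0.27168631] 0.06218690757575236
pan z 0.11991503397609869
ring top 0.14783775284909584 [0.54222373 0.21927461 0.14774021] 1882 [ 0.01482455 -0.0046448 ]
scene pan z 0.12072011778464473
```

View pics/s2.png

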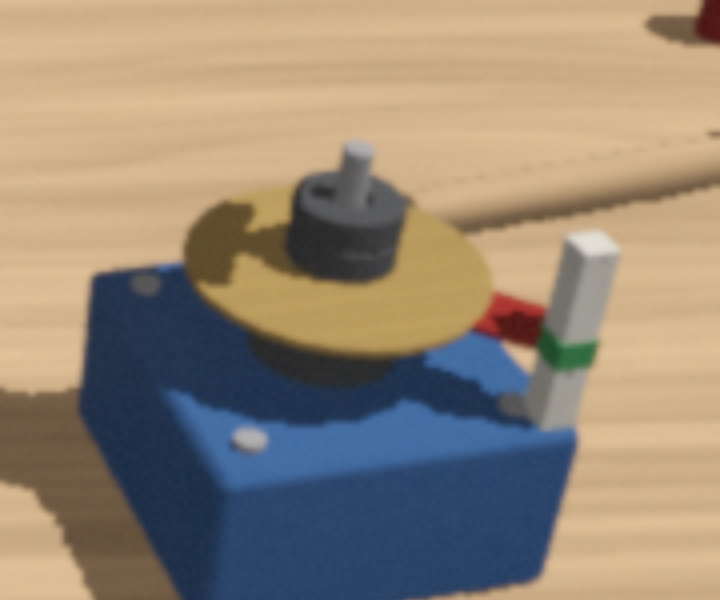

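The crop shows two rings flat on the spindle. The red pointer's end, near (540,325), is at the upper edge of the green band (330–365), and depth puts the pan at 24.3–25.1 mm. That margin is small, so I'm checking the height bias against the housing top (80 mm).

Run:
```python
from h import *
def med(c,n):
    P=cloud(c); h=cv2.cvtColor(c["img"],cv2.COLOR_RGB2HSV); rr=np.hypot(P[...,0]-.548,P[...,1]-.217)
    o=[]
    for hl,hh,sm,a,b,r in((15,30,130,.08,.15,.058),(100,125,140,.074,.086,.11)):
        k=(h[...,0]>hl)&(h[...,0]<hh)&(h[...,1]>sm)&(P[...,2]>a)&(P[...,2]<b)&(rr<r)
        k=cv2.erode(k.astype(np.uint8),np.ones((3,3)))>0
        o+=[np.median(P[k][:,2]).round(5),int(k.sum())]
    w=(h[...,1]<40)&(h[...,2]>170)&(P[...,2]>.15)&(P[...,2]<.168)&(rr>.07)&(rr<.11)
    print(n,"pan",o[:2],"housing",o[2:],"post top",np.median(P[w][:,2]) if w.any() else None)
med(wrist()[1],"wrist"); med(camera("top"),"top"); med(camera("scene"),"scene")
```

```text
wrist pan [np.float64(0.11996), 9942] housing [np.float64(0.07987), 1426] post top 0.15994763491037847
top pan [np.float64(0.11968), 16] housing [np.float64(0.07993), 616] post top None
scene pan [np.float64(0.12067), 16] housing [np.float64(0.08038), 1593] post top 0.1608809868074248
```

After correcting for bias the pan is sunk 25 mm, inside the band. The arm is clear, so I'm handing in.

```bash
python3 -c "
from bench import arm
print(arm.finish_job())"
```

```text
the job is handed in; nothing more can be done
None
```

I handed the job in with two rings lying flat on the spindle and let go, and the pan at rest about 25 mm down (the green band is 22.5 to 34.5 mm); the other two rings are still on the board, and the hand-in call gave no verdict.

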